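Shut the dish scanner and take up the dish carrier

TASK

The dish scanner's drawer stands open with a dish clipped in it: push the drawer home until it seats in its detent, so that the scan can start. Then take the carrier that has the dishes in it by its top grip, lift it straight up about 10 cm clear of the bench and hold it there steady and level, ready to be carried to the incubator: finish while still holding it, all its dishes in place, and leave everything else on the bench where it stands.

Things in the scene. Friction and masses are not known exactly. Their poses are not given: they have to be found in the camera images.
- drawer (a joint): How far the scanner's dish drawer is open, in m: 0 = home and seated, 0.12 = fully out; starts between 0.05 and 0.11. A Petri dish is clipped fast in it. It slides with 1 to 2 N of friction. A spring detent resists from 12 to 4 mm before home, with up to 9 N, most at first; over the last 3 mm it draws the drawer in to its hard stop and keeps it there.
- drawer_front (a point): Middle of the outer face of the drawer's grey front, 40 mm above the bench, moving with the drawer. Its own +x is the level direction in which the drawer is pushed to close; z is up. The front is 150 mm wide (along y), 50 mm high (14 to 64 mm above the bench) and 19 mm thick; when home, this point is 20 mm in front of the scanner's face.
- scanner: Dish scanner, a cream bench instrument 280 mm wide (along y), 340 mm deep and 205 mm high with a dark screen. Origin at bench level under the middle of its front face; +x points back into it, opposite to the drawer's opening. Its front face is upright up to 75 mm above the bench, then slopes back at about 46 degrees.
- carrier: The loaded dish carrier, steel wire and sheet with a black grip, holding four stacked Petri dishes. Origin at the middle of its underside, so its z is its height above the bench. Base 104 x 104 x 3 mm; 123 mm high; side wires at x = -50 and +50 mm, back wires on the +y side; the front (-y) is open but for a low lip. About 0.24 kg (varies) plus 0.13 kg of dishes.
- carrier_grip (a point): Centre of the loaded carrier's top grip, 115 mm above its base: a black bar 66 mm long along the carrier's x, 14 mm wide along its y, 16 mm high. Below it are about 43 mm of free space down to the dishes.
- dish0_mid (a point): Centre of the lowest dish in the carrier (each is 90 mm across, 15 mm high, 32 g, loose in the stack); 10.5 mm above the carrier's underside.
- dish1_mid (a point): Centre of the second dish in the carrier, 25.5 mm above the carrier's underside.
- dish2_mid (a point): Centre of the third dish in the carrier, 40.5 mm above the carrier's underside.
- dish3_mid (a point): Centre of the top dish in the carrier, 55.5 mm above the carrier's underside.
- spare: An empty carrier of the same make, standing on the bench; origin at the middle of its underside. Not to be moved.
- tube_rack: Low red rack of small tubes, 116 x 80 x 32 mm; origin under its middle. Not to be moved.
- well_plate: Clear 96-well plate, 128 x 85 x 14 mm; origin under its middle. Not to be moved.
- tip_box: Pipette tip box, 120 x 82 x 70 mm; origin under its middle. Not to be moved.
- marker: Marker pen lying on the bench, 137 mm long along its x, 17 mm thick; origin under its middle. Not to be moved.
- bottle: Small reagent bottle, 56 mm across, 100 mm high; origin under its middle. Not to be moved.
Things that resemble listed ones, but are neither listed nor needed, are in the scene too. What is shaped like the carrier but yellow is not meant.

How it is judged:
By the outcome, as a careful person would: the job done as asked, in the order asked, and still so for the second after the job is handed in, while the arm keeps its last pose, push and grip.
It also fails if it takes over 58 s, if anything falls off the work surface, if the arm or the gripper's body presses on something with over 40 N, if the wrist force passes 120 N, or if a joint passes its speed limit or range.

ROBOT

A 6-joint arm with a two-finger parallel gripper is mounted at the origin on the work surface. World frame = base frame: x ahead of the robot, y to its left, z up, the work surface at z = 0. Lengths are in m, angles in rad, forces in N, time in s.
With the tool pointing down it reaches from about 0.425 to 0.95 m from the base axis. Payload 3.5 kg.
Tool frame: the origin (TCP) lies on the centre line of the jaws, within the pads' length; the fingertips stand 8 mm ahead of it and the grasp point (between the pads) lies 11 mm behind it; z points along the fingers, y is the line along which they close (so a half turn about z gives the same grasp; the last joint's range is limited). The gripper opens to 85 mm and grips with 20 to 120 N. Pads are 22 mm wide; open, the fingers measure 114 mm over their backs; the gripper's body (76 mm by 85 mm) begins 54 mm behind the grasp point. The pads swing forward as they close: fully open they stand 13 mm farther back than shut.
Start: joints at [-1.44, 0.286, 1.577, -0, 1.279, -0.15], TCP at [0.187, -0.649, 0.239] pointing down, gripper open.
Joint ranges: [-2.77, 2.77], [-0.9, 2.22], [0.21, 2.48], [-1.53, 4.67], [0.24, 2.81], [-2.84, 2.84]. Speed limits (rad/s): [2.79, 2.79, 3.14, 3.14, 3.14, 3.14].

INTERFACE

Orientations are given as a unit quaternion [x, y, z, w].
In Python, from plant import ctrl gives the robot as it stands. The module is installed in compiled form; this text tells all that it offers.
- The arm moves only by the tool send_rows, never from a script. Its argument "steps" is a list of rows, each a list of 5 numbers: the shift along the tool's x, y, z in m, then the turn about the tool's z in degrees, then the opening, from -1 (shut) to 1 (fully open). A call has 1 to 12 rows; each row is the pose to reach, as a shift and turn from the pose commanded when the call began, along the tool's axes at that moment; what a row does not reach only later rows make up. A row lasts 1/10 s, in which the tool goes at most 50 mm and 8.59 degrees, less where a joint would pass 70% of its speed; a pose out of reach is approached as far as the arm can. A call with a gripper value outside its range is refused whole. The fingers move at their own pace and stop on an object; "squeeze" is the grip in N (left out, the last holds). Time passes only in rows, so rows that repeat a pose let the fingers close. It gives the time, the measured TCP pose, the force, the opening and the grip force at its end, in the units of the state.
- ctrl.get_state(): the state, without advancing time (a new reading comes with each control period).
- ctrl.read_camera(name): name is "side" or "top"; returns the picture (400x640x3 uint8, red, green, blue); there is no depth.
- ctrl.calibration(name): a dict with "intrinsics" (3x3 intrinsics, pixels), "k1" (the pictures are not rectified: a ray, as slopes to the right and down, at radius r is drawn at 1 + k1 r^2 times it, then the intrinsics apply), "extrinsics" (4x4, takes a point from world to camera coordinates). Camera axes: x right, y up, looking along -z (the intrinsics and any distortion apply to the point x, -y, -z); pixel columns grow to the right and rows downward; lengths in m; the calibration is good to about 2 mm. A picture is of the moment at which its call begins. calibration takes no time and is no camera call.
- ctrl.sign_off(): hands the job in; it is judged then, once.
The state is a dict: "time": time; "qpos": joint angles; "dq": joint speeds; "joint_efforts": joint torques, N m; "eef_pos": TCP position; "tcp_rot": TCP orientation; "contact_force": force on the tool from outside, world axes, zero at the start; "wrist_torque": the same for the moment, N m; "opening": opening from 0.0 (shut) to 1.0 (fully open); "finger_force": force on a finger pad.
Only numpy, scipy, OpenCV 4.12 (cv2) and the standard library are available. Lean on these libraries where they do the work, as an engineer would, in place of code of your own. Each camera call takes 0.05 s, during which the arm holds its last target. There are 200 camera calls.

## Working session

There is one attempt and no reset: what is moved stays moved. The work goes in short steps, Python scripts to look and compute and a tool call to move; the robot and the scene stay as the last step left them, time stands still between calls to the robot, and variables do not carry over. Pictures are saved under pics/ and viewed, at most 10 in all, crops included, and the job is handed in when it is done.

Besides the shell and the picture viewer there is one more tool, called after "Request:" in YAML: its name, and indented under it one key for each argument. send_rows: Moves the arm, as the interface text tells. Its arguments: {"type":"object","properties":{"steps":{"type":"array","items":{"type":"array","items":{"type":"number"}}},"squeeze":{"type":"number"}},"required":["steps"]}

```bash
mkdir -p pics; cat > h.py <<'E'
import numpy as np, cv2
from plant import ctrl
def ray(n,u,v):
    c=ctrl.calibration(n);K=np.array(c["intrinsics"],float);E=np.array(c["extrinsics"],float)
    p=cv2.undistortPoints(np.array([[[u,v]]],float),K,np.array([c["k1"],0,0,0,0.]))[0,0]
    d=E[:3,:3].T@np.array([p[0],-p[1],-1.]);o=-E[:3,:3].T@E[:3,3]
    return o,d/np.linalg.norm(d)
def onz(n,u,v,z):
    o,d=ray(n,u,v);return o+d*(z-o[2])/d[2]
def proj(n,P):
    c=ctrl.calibration(n);K=np.array(c["intrinsics"],float);E=np.array(c["extrinsics"],float)
    q=E[:3,:3]@np.array(P,float)+E[:3,3]
    return cv2.projectPoints(np.array([[q[0],-q[1],-q[2]]]),np.zeros(3),np.zeros(3),K,np.array([c["k1"],0,0,0,0.]))[0][0,0]
def save(n,f):
    im=ctrl.read_camera(n);cv2.imwrite(f"pics/{f}.png",im[:,:,::-1]);return im
E
python3 - <<'E'
from h import *
for n in("side","top"):
    save(n,n+"0");print(n,ray(n,320,200))
s=ctrl.get_state();print(s)
E
```

```text
side (array([0.29822322, 0.73239237, 0.68121995]), array([ 0.28857694, -0.71276023, -0.63929351]))
top (array([0.30771523, 0.0681053 , 1.28605398]), array([ 0.18339099, -0.00234165, -0.98303726]))
{'time': 0.1, 'qpos': array([-1.44001645e+00,  2.87149369e-01,  1.57803505e+00,  1.74399881e-05,
        1.27860135e+00, -1.50036572e-01]), 'dq': array([-0.00145208, -0.001302  , -0.00247315,  0.0003746 ,  0.00048585,
        0.00131745]), 'joint_efforts': array([ 2.49696923e-04, -4.07298589e+01, -2.93700600e+01, -1.47788001e-04,
        3.42866289e-03,  1.08715085e-06]), 'eef_pos': array([ 0.18700203, -0.64797778,  0.23803487]), 'tcp_rot': array([ 9.90158706e-01,  1.39944753e-01,  1.89050984e-05, -1.09642455e-03]), 'contact_force': array([-0.05509571, -1.77181523, -0.90092782]), 'wrist_torque': array([0.02466255, 0.02648319, 0.03128787]), 'finger_force': 0.0, 'opening': 1.0009670454250403}
```

View pics/top0.png

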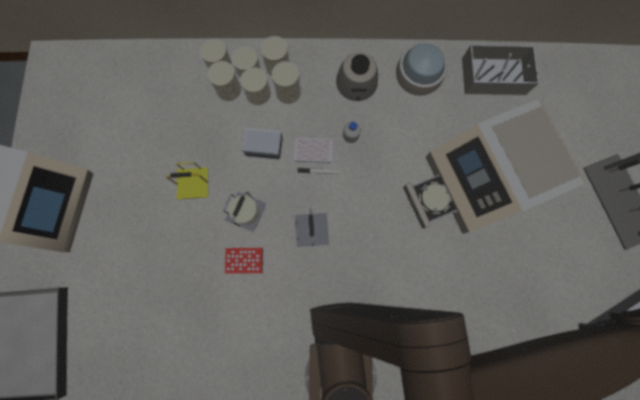

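View pics/side0.png

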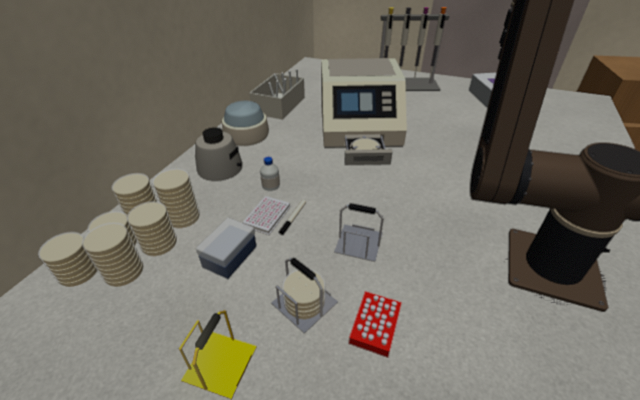

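The top view shows the scanner with its open drawer at (433,198) and the robot at the lower right. Candidates for the carrier (top-view pixels): loaded steel one (242,208), empty spare (311,227), yellow one (188,182). The one with dishes is (242,208). For the scanner: cream with drawer (470,178); the other instrument at (45,200) shows no drawer.

```bash
python3 - <<'E'
from h import *
t=cv2.imread("pics/top0.png");s=cv2.imread("pics/side0.png")
def c(im,u,v,w=100,h=75):return cv2.resize(im[v:v+h,u:u+w],(400,300),interpolation=cv2.INTER_CUBIC)
m=np.vstack([np.hstack([c(t,195,175),c(t,390,160)]),np.hstack([c(s,255,252),c(s,320,120)])])
cv2.imwrite("pics/m.png",cv2.convertScaleAbs(m,alpha=1.5))
for p in[(242,208),(433,198),(470,178),(311,227),(263,260)]:print(p,onz("top",*p,0).round(3))
E
```

```text
(242, 208) [0.519 0.321 0.   ]
(433, 198) [ 0.557 -0.309 -0.   ]
(470, 178) [ 0.626 -0.438  0.   ]
(311, 227) [0.458 0.094 0.   ]
(263, 260) [0.351 0.247 0.   ]
```

View pics/m.png

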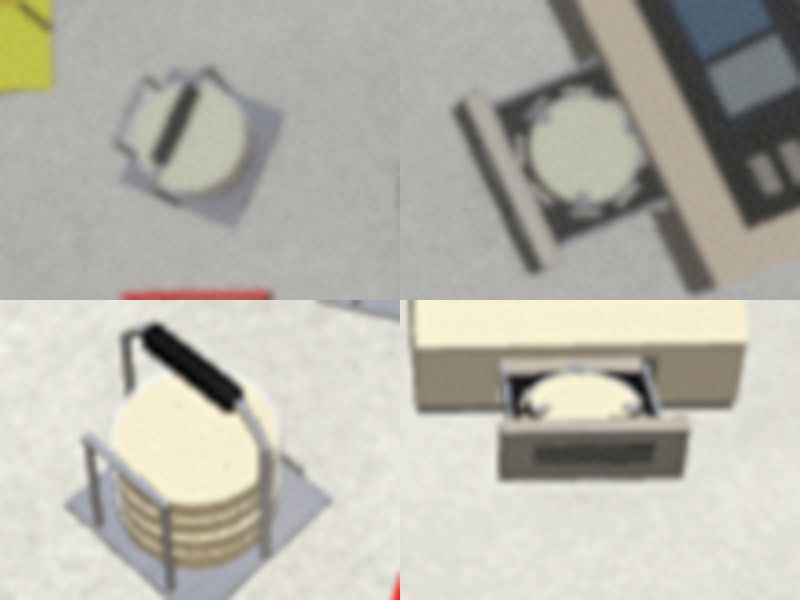

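The crop confirms the carrier choice: it is steel, stacked with dishes, and its grip runs about (243,197)–(235,215) in the top view. The drawer front's top outer edge runs about (408,184)–(425,222) in the top view and (344,152)–(392,152) in the side view.

```bash
cat >> h.py <<'E'
def tri(pt,ps):
    A=np.zeros((3,3));b=np.zeros(3);R=[ray("top",*pt),ray("side",*ps)]
    for o,d in R:
        M=np.eye(3)-np.outer(d,d);A+=M;b+=M@o
    return np.linalg.solve(A,b)
def grip(n,im,box):
    x,y,w,h=box;c=im[y:y+h,x:x+w].max(axis=2)
    m=(c<(60 if n=="top" else 40)).astype(np.uint8)
    m=cv2.morphologyEx(m,cv2.MORPH_OPEN,np.ones((2,2),np.uint8)) 
    k,l,st,ce=cv2.connectedComponentsWithStats(m);i=1+st[1:,4].argmax()
    ys,xs=np.nonzero(l==i);r=cv2.minAreaRect(np.stack([xs,ys],1).astype(np.float32))
    b=cv2.boxPoints(r)+[x,y];e=sorted([(b[i]+b[(i+1)%4])/2 for i in range(4)],key=lambda q:-np.hypot(*(q-np.array(r[0])-[x,y])))[:2]
    return np.array(r[0])+[x,y],r[1],e,st[i,4]
E
python3 - <<'E'
from h import *
t=cv2.imread("pics/top0.png");s=cv2.imread("pics/side0.png")
gt=grip("top",t,(222,185,40,40));gs=grip("side",s,(280,252,45,35));print(gt,gs)
print("grip tri",tri(gt[0],gs[0]),"top z.119",onz("top",*gt[0],.119),"side .115",onz("side",*gs[0],.115))
e=[onz("top",*q,.119) for q in gt[2]];print("ends",e,np.linalg.norm(e[0]-e[1]),np.degrees(np.arctan2(*(e[0]-e[1])[1::-1])))
e=[onz("side",*q,.115) for q in gs[2]];print("ends s",e,np.linalg.norm(e[0]-e[1]),np.degrees(np.arctan2(*(e[0]-e[1])[1::-1])))
for n,P in(("top",[(408,183.7),(425.5,222)]),("side",[(344.5,152.5),(392.5,152)])):
    a,b=[onz(n,*p,.064) for p in P];d=b-a;print(n,a,b,(a+b)/2,np.linalg.norm(d),"normal",np.degrees(np.arctan2(d[0],-d[1])) if 0 else np.degrees(np.arctan2(d[1],d[0])))
# scanner face bottom-front edge at z=.075 from top/bench edge
for p in[(320+15/4,120+108/4),(320+330/4,120+108/4)]:print("scan base",onz("side",*p,0))
E
```

```text
(array([239.36207199, 207.15517426]), (2.626129150390625, 17.857677459716797), [array([235.84483004, 215.36207199]), array([242.87931442, 198.948277  ])], np.int32(47)) (array([303.16914368, 269.13011169]), (27.619895935058594, 5.731281280517578), [array([292.22304726, 260.71003819]), array([314.11523819, 277.55018425])], np.int32(158))
grip tri [0.50523669 0.30834888 0.10985585] top z.119 [0.50205264 0.30607833 0.119     ] side .115 [0.50508553 0.31225389 0.115     ]
ends [array([0.47723527, 0.31543433, 0.119     ]), array([0.52706879, 0.29665752, 0.119     ])] 0.05325363046086556 159.35405296192081
ends s [array([0.53452837, 0.30058177, 0.115     ]), array([0.47696583, 0.32339819, 0.115     ])] 0.06191958955085612 -21.622186721503894
top [ 0.58996446 -0.21312448  0.064     ] [ 0.46825779 -0.26300932  0.064     ] [ 0.52911112 -0.2380669   0.064     ] 0.1315333103811326 normal -157.71237867277102
side [ 0.59209646 -0.2002042   0.064     ] [ 0.45315552 -0.25754743  0.064     ] [ 0.52262599 -0.22887582  0.064     ] 0.15030911448691187 normal -157.57324927391198
scan base [ 0.70259519 -0.30436321  0.        ]
scan base [ 0.44409679 -0.40509578  0.        ]
```

Request:
send_rows:
  steps:
    - [0.04,-0.03,0,0,-1]
    - [0.08,-0.065,0,-1,-1]
    - [0.12,-0.1,0,-2,-1]
    - [0.16,-0.13,0,-3,-1]
    - [0.2,-0.165,0,-4,-1]
    - [0.24,-0.2,0,-5,-1]
    - [0.28,-0.23,0,-6,-1]
    - [0.32,-0.265,0,-6.3,-1]
    - [0.36,-0.295,0,-6.3,-1]
    - [0.4,-0.33,0,-6.3,-1]
    - [0.435,-0.357,0,-6.3,-1]
    - [0.435,-0.357,0,-6.3,-1]
  squeeze: 60

```text
time: 1.3
eef_pos: [0.5076, -0.1811, 0.2389]
tcp_rot: [0.98, 0.197, 0.0, -0.001]
contact_force: [-0.8, -0.3, 0.8]
opening: -0.001
finger_force: 0.0
```

```bash
cat >> h.py <<'E'
from scipy.spatial.transform import Rotation as R
def rel(P,yaw_x=None):
    s=ctrl.get_state();r=R.from_quat(s["tcp_rot"]).as_matrix()
    d=r.T@(np.array(P)-s["eef_pos"]);a=np.degrees(np.arctan2(r[1,0],r[0,0]))
    print("tcp",s["eef_pos"].round(4),"xang",a.round(2),"rel",d.round(4),"turn",None if yaw_x is None else ((a-yaw_x+180)%360-180).round(2),"q",s["qpos"].round(2),"F",s["contact_force"].round(1),"open",round(s["opening"],3),"ff",round(s["finger_force"],1),"t",s["time"])
E
python3 -c "
from h import *
rel([.506,-.186,.042],22.4);save('top','top1');save('side','side1')
t=cv2.imread('pics/top1.png')[140:260,350:510];s=cv2.imread('pics/side1.png')[60:180,290:450]
cv2.imwrite('pics/m1.png',cv2.convertScaleAbs(np.hstack([cv2.resize(x,(400,300),interpolation=2) for x in(t,s)]),alpha=1.4))"
```

```text
tcp [ 0.5076 -0.1811  0.2389] xang 22.67 rel [-0.0034  0.0042  0.1969] turn 0.27 q [-0.53 -0.01  1.91  0.    1.25  0.64] F [-0.8 -0.3  0.8] open -0.001 ff 0.0 t 1.3
```

View pics/m1.png

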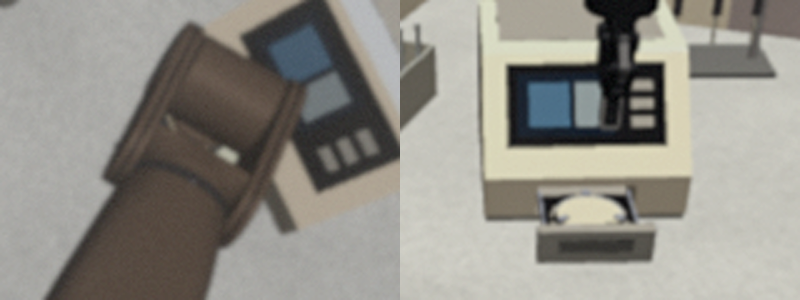

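The side view shows the shut fingers above and in front of the drawer. Next I descend in front of it.

Request:
send_rows:
  steps:
    - [-0.003,0,0.04,0,-1]
    - [-0.003,0,0.08,0,-1]
    - [-0.003,0,0.12,0,-1]
    - [-0.003,0,0.16,0,-1]
    - [-0.003,0,0.185,0,-1]
    - [-0.003,0,0.197,0,-1]
    - [-0.003,0,0.197,0,-1]

```text
time: 2.1
eef_pos: [0.5016, -0.1867, 0.0406]
tcp_rot: [0.981, 0.193, -0.002, -0.001]
contact_force: [0.6, -0.2, 0.9]
opening: 0.001
finger_force: 0.0
```

```bash
python3 -c "
from h import *
rel([.565,-.336,.042],22.4);save('side','side2')
s=cv2.imread('pics/side2.png')[60:180,290:450]
cv2.imwrite('pics/m2.png',cv2.convertScaleAbs(cv2.resize(s,(640,480),interpolation=2),alpha=1.2))"
```

```text
tcp [ 0.5016 -0.1867  0.0406] xang 22.28 rel [ 0.0021  0.1622 -0.0019] turn -0.12 q [-0.55  0.24  2.04 -0.    0.87  0.64] F [ 0.6 -0.2  0.9] open 0.001 ff 0.0 t 2.1
```

View pics/m2.png

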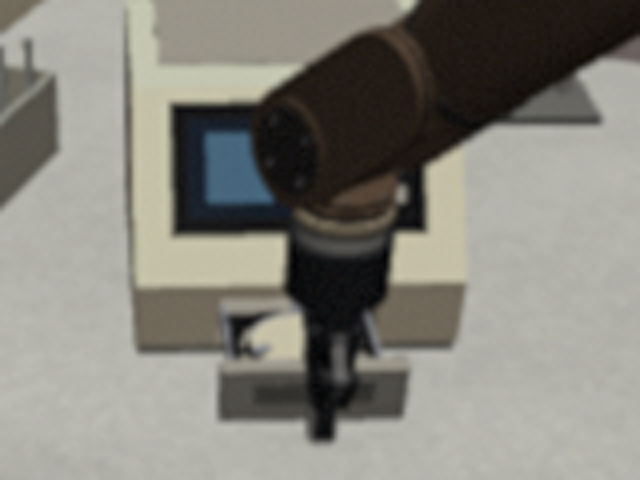

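The fingers stand in front of the middle of the drawer front, at about (320,400) in the crop, and are free of it. I push now.

Request:
send_rows:
  steps:
    - [0,0.02,0,0,-1]
    - [0,0.035,0,0,-1]
    - [0,0.045,0,0,-1]
    - [0,0.055,0,0,-1]
    - [0,0.065,0,0,-1]
    - [0,0.075,0,0,-1]
    - [0,0.085,0,0,-1]
    - [0,0.095,0,0,-1]
    - [0,0.105,0,0,-1]
    - [0,0.115,0,0,-1]
    - [0,0.12,0,0,-1]
    - [0,0.12,0,0,-1]

```text
time: 3.35
eef_pos: [0.549, -0.2971, 0.0422]
tcp_rot: [0.981, 0.194, -0.0, -0.001]
contact_force: [-1.2, 3.4, 3.0]
opening: -0.001
finger_force: 1.9
```

```bash
python3 -c "
from h import *
rel([.565,-.336,.042],22.4)"
```

```text
tcp [ 0.549  -0.2971  0.0422] xang 22.36 rel [-0.      0.0421  0.0002] turn -0.04 q [-0.66  0.4   1.82  0.    0.92  0.52] F [-1.2  3.4  3. ] open -0.001 ff 1.9 t 3.35
```

Request:
send_rows:
  steps:
    - [0,0.004,0,0,-1]
    - [0,0.008,0,0,-1]
    - [0,0.011,0,0,-1]
    - [0,0.014,0,0,-1]
    - [0,0.016,0,0,-1]
    - [0,0.018,0,0,-1]
    - [0,0.02,0,0,-1]
    - [0,0.02,0,0,-1]

```text
time: 4.15
eef_pos: [0.5531, -0.3072, 0.0424]
tcp_rot: [0.981, 0.194, -0.005, -0.011]
contact_force: [-12.4, 26.0, 20.2]
opening: 0.0
finger_force: 14.6
```

Request:
send_rows:
  steps:
    - [0,0.002,0,0,-1]
    - [0,0.003,0,0,-1]
    - [0,0.004,0,0,-1]
    - [0,0.004,0,0,-1]

```text
time: 4.55
eef_pos: [0.553, -0.3073, 0.0424]
tcp_rot: [0.981, 0.194, -0.007, -0.015]
contact_force: [-17.3, 34.0, 28.2]
opening: -0.002
finger_force: 20.2
```

```bash
python3 -c "
from h import *
rel([.565,-.336,.042],22.4);save('side','side3')
s=cv2.imread('pics/side3.png')[60:180,290:450]
cv2.imwrite('pics/m3.png',cv2.convertScaleAbs(cv2.resize(s,(640,480),interpolation=2),alpha=1.2))"
```

```text
tcp [ 0.553  -0.3073  0.0424] xang 22.4 rel [ 0.0001  0.0311 -0.0006] turn -0.0 q [-0.67  0.43  1.78  0.01  0.96  0.5 ] F [-17.3  34.   28.2] open -0.002 ff 20.2 t 4.55
```

View pics/m3.png

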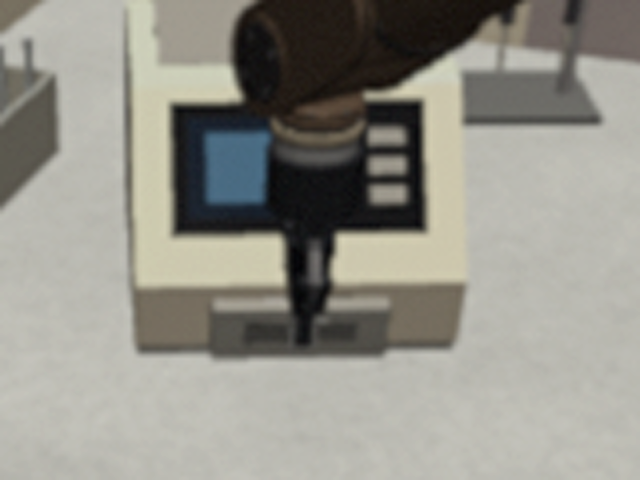

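The drawer looks nearly home, but the force is 38 N level plus 28 N up, so I back off before measuring.

Request:
send_rows:
  steps:
    - [0,-0.01,0,0,-1]
    - [0,-0.025,0,0,-1]
    - [0,-0.045,0,0,-1]
    - [0,-0.045,0,0,-1]

```text
time: 5.0
eef_pos: [0.5401, -0.2763, 0.0417]
tcp_rot: [0.981, 0.195, -0.001, -0.0]
contact_force: [-0.3, -0.7, -0.0]
opening: -0.0
finger_force: 0.0
```

```bash
python3 -c "
from h import *
rel([.565,-.336,.042],22.4);im=save('side','side4')
def mid(a,b,z):
    a,b=onz('side',*a,z),onz('side',*b,z);print(a.round(4),b.round(4),((a+b)/2).round(4),np.linalg.norm(a-b).round(4),'depth',((a+b)/2@np.array([.382,-.924,0])).round(4))
mid((344.5,164.5),(390.7,164.5),.014);mid((343,149.2),(386.7,148.2),.014);mid((324,147.2),(405.5,147),0)
s=im[110:180,310:420,::-1]
cv2.imwrite('pics/m4.png',cv2.convertScaleAbs(cv2.resize(s,(770,490),interpolation=2),alpha=1.3))"
```

```text
tcp [ 0.5401 -0.2763  0.0417] xang 22.48 rel [ 0.0002  0.0647 -0.0004] turn 0.08 q [-0.64  0.37  1.86 -0.    0.91  0.54] F [-0.3 -0.7 -0. ] open -0.0 ff 0.0 t 5.0
[ 0.5925 -0.2076  0.014 ] [ 0.4538 -0.2619  0.014 ] [ 0.5232 -0.2348  0.014 ] 0.149 depth 0.4168
[ 0.6275 -0.2938  0.014 ] [ 0.4898 -0.3544  0.014 ] [ 0.5587 -0.3241  0.014 ] 0.1504 depth 0.5128
[ 0.7013 -0.3034  0.    ] [ 0.4343 -0.4089  0.    ] [ 0.5678 -0.3562  0.    ] 0.2871 depth 0.546
```

View pics/m4.png

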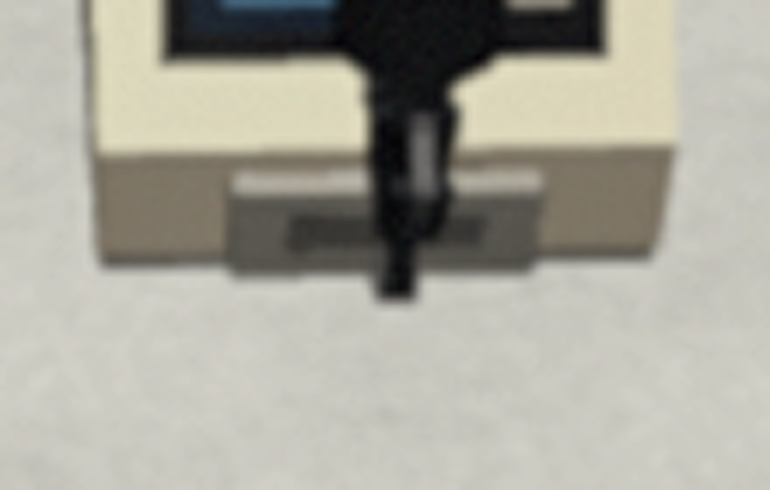

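The crop shows the front close to the scanner face. I need to know whether the gap is 1 mm (home) or about 13 mm, so I compare heights and edges numerically.

```bash
python3 -c "
from h import *
n=np.array([.382,-.924,0])
def e(name,a,b,z,cam='side'):
    a,b=onz(cam,*a,z),onz(cam,*b,z);print(name,((a+b)/2@n).round(4),'w',np.linalg.norm(a-b).round(4))
c=lambda x,y:(310+x/7-.43,110+y/7-.43)
e('front outer top',c(235,194),c(540,192),.064)
e('front inner top',c(235,172),c(540,170),.064)
e('front bottom',c(230,275),c(535,270),.014)
e('face top',c(100,153),c(672,146),.075)
e('face bottom',c(103,265),c(655,256),0)
# top cam, initial picture: crop scale4 at (390,160)
d=lambda x,y:(390+(x-400)/4-.4,160+y/4-.4)
e('top face@.075',d(578,5),d(712,288),.075,'top')
e('top front inner0',d(490,90),d(557,238),.064,'top')
im=cv2.imread('pics/side4.png')
# vertical brightness profile left & right of fingers
for x in(348,380): print(x,[int(v) for v in im[125:155,x-2:x+3].mean(axis=(1,2))])
for x in(332,396): print(x,[int(v) for v in im[125:155,x-2:x+3].mean(axis=(1,2))])
t=cv2.imread('pics/top0.png');cv2.imwrite('pics/m5.png',cv2.convertScaleAbs(cv2.resize(t[150:245,395:520],(800,608),interpolation=2)[:600],alpha=1.5))"
```

```text
front outer top 0.5045 w 0.1449
front inner top 0.5253 w 0.1468
front bottom 0.5142 w 0.1499
face top 0.5264 w 0.2741
face bottom 0.5482 w 0.2789
top face@.075 0.5271 w 0.243
top front inner0 0.436 w 0.1271
348 [159, 159, 159, 159, 160, 152, 126, 92, 86, 103, 123, 128, 109, 75, 64, 64, 65, 65, 64, 63, 64, 64, 63, 70, 102, 139, 155, 155, 152, 151]
380 [159, 159, 159, 160, 159, 140, 107, 87, 89, 109, 126, 122, 97, 69, 63, 62, 59, 58, 59, 60, 61, 62, 60, 78, 120, 149, 154, 150, 150, 151]
332 [159, 159, 159, 159, 160, 158, 134, 97, 86, 87, 88, 87, 88, 88, 88, 88, 89, 88, 89, 88, 85, 74, 75, 118, 150, 155, 154, 156, 157, 155]
396 [158, 158, 159, 160, 157, 136, 100, 86, 86, 87, 87, 87, 87, 87, 87, 88, 87, 87, 87, 84, 71, 74, 117, 150, 153, 151, 150, 150, 150, 151]
```

View pics/m5.png

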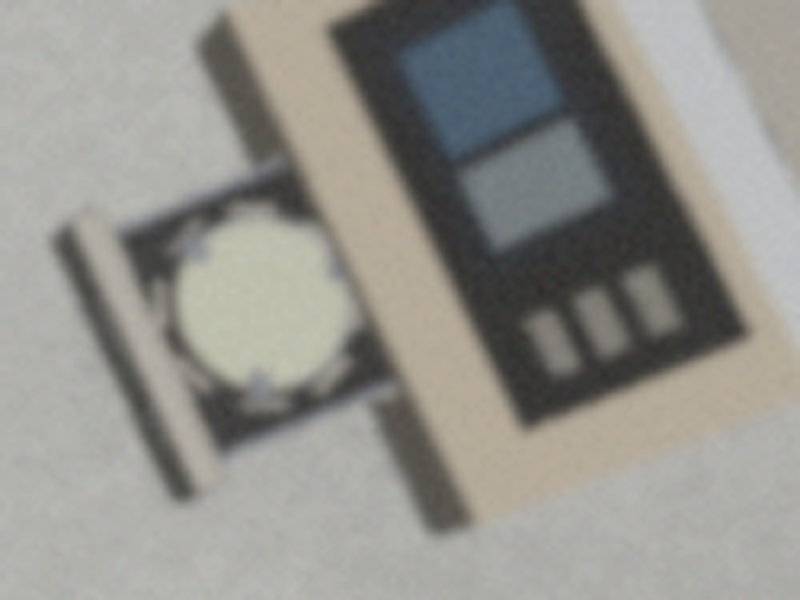

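The light strip on top of the front ends at depth 0.525 against a scanner face at 0.5264, and the front's outer top edge is at 0.5045 against 0.5065 when home. The gap is therefore about 1 mm, so the drawer is home, which agrees with the hard stop. I rise and go over to the carrier.

Request:
send_rows:
  steps:
    - [0,-0.01,-0.04,0,-1]
    - [0,-0.02,-0.08,0,-1]
    - [0,-0.02,-0.12,0,-1]
    - [0,-0.02,-0.16,-8,0]
    - [0,-0.02,-0.2,-16,1]
    - [0.01,-0.05,-0.21,-24,1]
    - [0.025,-0.09,-0.21,-32,1]
    - [0.04,-0.13,-0.21,-40,1]
    - [0.055,-0.17,-0.21,-48,1]
    - [0.07,-0.21,-0.21,-56,1]
    - [0.085,-0.25,-0.21,-64,1]
    - [0.1,-0.29,-0.21,-72,1]

```text
time: 6.25
eef_pos: [0.524, 0.0291, 0.2531]
tcp_rot: [0.678, 0.735, 0.0, 0.001]
contact_force: [0.8, 0.2, -0.2]
opening: 0.998
finger_force: 0.0
```

```bash
python3 -c "
from h import *
rel([.504,.309,.25],158.4)
s=save('side','side5')[100:180,300:420,::-1]
print([int(v) for v in s[25:55,78:83].mean(axis=(1,2))])
cv2.imwrite('pics/m6.png',cv2.resize(s,(780,520),interpolation=2))"
```

```text
tcp [0.524  0.0291 0.2531] xang 94.65 rel [0.2806 0.0028 0.0028] turn -63.75 q [-0.14 -0.06  1.93 -0.    1.27 -0.22] F [ 0.8  0.2 -0.2] open 0.998 ff 0.0 t 6.25
[146, 146, 146, 147, 145, 129, 99, 79, 82, 99, 115, 112, 89, 64, 57, 56, 52, 53, 53, 55, 55, 56, 56, 71, 110, 138, 141, 138, 138, 139]
```

View pics/m6.png

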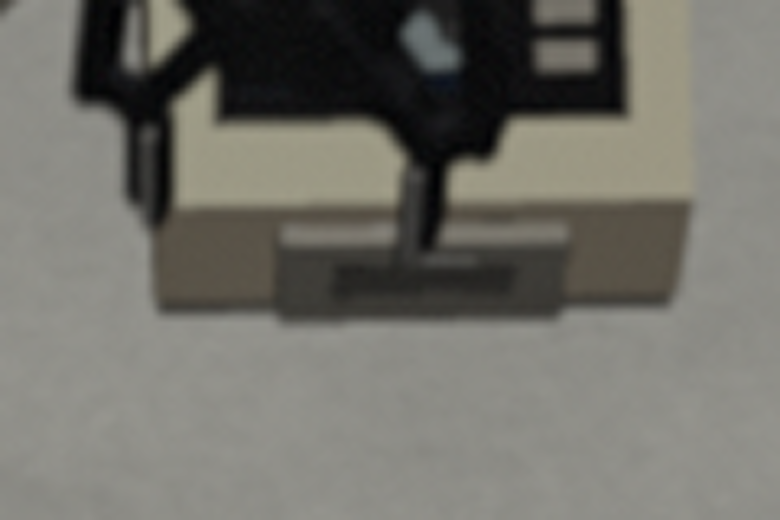

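The drawer is still home, with the front's bottom edge at crop (280–560,318). I continue to a hover above the carrier.

Request:
send_rows:
  steps:
    - [0.035,0,0,-8,1]
    - [0.07,0,0,-16,1]
    - [0.105,0,0,-24,1]
    - [0.14,0,0,-32,1]
    - [0.175,0,0,-40,1]
    - [0.21,0.003,0,-48,1]
    - [0.24,0.003,0,-56,1]
    - [0.265,0.003,0,-63.8,1]
    - [0.281,0.003,0.003,-63.8,1]
    - [0.281,0.003,0.003,-63.8,1]
    - [0.281,0.003,0.003,-63.8,1]

```text
time: 7.4
eef_pos: [0.5051, 0.3082, 0.249]
tcp_rot: [0.19, 0.982, -0.0, 0.0]
contact_force: [0.7, -0.9, -0.8]
opening: 1.001
finger_force: 0.0
```

```bash
python3 -c "
from h import *
rel([.504,.309,.104],158.4)
s=save('side','side6');t=cv2.imread('pics/side0.png')
g=grip('side',s[:,:,::-1],(275,250,55,40));print(g)
print('grip px expected for C',proj('side',[.504,.309,.115]),'top',proj('top',[.504,.309,.119]),proj('side',ctrl.get_state()['eef_pos']))"
```

```text
tcp [0.5051 0.3082 0.249 ] xang 158.06 rel [0.0013 0.0005 0.145 ] turn -0.34 q [ 0.38  0.1   1.78 -0.    1.27 -0.81] F [ 0.7 -0.9 -0.8] open 1.001 ff 0.0 t 7.4
(array([303.22870636, 269.07255363]), (27.63347053527832, 5.672724723815918), [array([314.09305954, 277.60883141]), array([292.36435366, 260.53627682])], np.int32(153))
grip px expected for C [304.33171784 268.09555275] top [238.41898923 206.50506559] [301.60076589 217.82491854]
```

Request:
send_rows:
  steps:
    - [0,0,0.04,-0.3,1]
    - [0,0,0.08,-0.3,1]
    - [0,0,0.11,-0.3,1]
    - [0,0,0.13,-0.3,1]
    - [0,0,0.14,-0.3,1]
    - [0,0,0.145,-0.3,1]
    - [0,0,0.145,-0.3,1]
    - [0,0,0.145,-0.3,1]

```text
time: 8.25
eef_pos: [0.5056, 0.3091, 0.1059]
tcp_rot: [0.187, 0.982, 0.001, 0.001]
contact_force: [0.1, 0.2, -0.1]
opening: 1.002
finger_force: 0.0
```

```bash
python3 -c "
from h import *
rel([.504,.309,.104],158.4)
s=save('side','side7');t=save('top','top7')
a=cv2.resize(s[220:340,240:360,::-1],(400,400),interpolation=2);b=cv2.resize(t[150:250,190:290,::-1],(400,400),interpolation=2)
cv2.imwrite('pics/m7.png',cv2.convertScaleAbs(np.hstack([a,b]),alpha=1.5))"
```

```text
tcp [0.5056 0.3091 0.1059] xang 158.46 rel [ 0.0015 -0.0007  0.0019] turn 0.06 q [ 0.38  0.25  1.88 -0.    1.01 -0.82] F [ 0.1  0.2 -0.1] open 1.002 ff 0.0 t 8.25
```

View pics/m7.png

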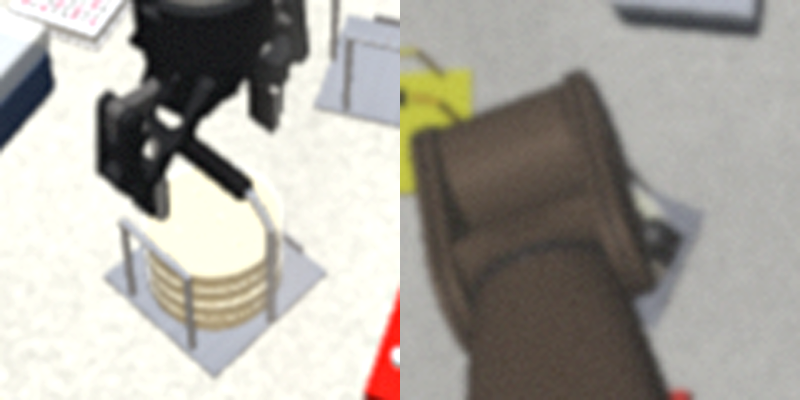

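The fingers straddle the bar at side-crop (205,155), one on each side, with nothing between them and the bar. I close.

Request:
send_rows:
  steps:
    - [0,0,0.001,0,0]
    - [0,0,0.001,0,-0.4]
    - [0,0,0.001,0,-1]
    - [0,0,0.001,0,-1]
    - [0,0,0.001,0,-1]
    - [0,0,0.001,0,-1]
    - [0,0,0.001,0,-1]
    - [0,0,0.001,0,-1]
    - [0,0,0.001,0,-1]
    - [0,0,0.001,0,-1]
  squeeze: 70

```text
time: 9.35
eef_pos: [0.5046, 0.3091, 0.1033]
tcp_rot: [0.187, 0.982, 0.0, 0.0]
contact_force: [0.0, 2.4, -0.3]
opening: 0.15
finger_force: 69.3
```

Request:
send_rows:
  steps:
    - [0,0,-0.002,0,-1]
    - [0,0,-0.006,0,-1]
    - [0,0,-0.012,0,-1]
    - [0,0,-0.019,0,-1]
    - [0,0,-0.026,0,-1]
    - [0,0,-0.033,0,-1]
    - [0,0,-0.04,0,-1]
    - [0,0,-0.046,0,-1]
    - [0,0,-0.051,0,-1]
    - [0,0,-0.054,0,-1]
    - [0,0,-0.055,0,-1]
    - [0,0,-0.055,0,-1]

```text
time: 10.55
eef_pos: [0.5045, 0.309, 0.1583]
tcp_rot: [0.187, 0.982, -0.0, -0.0]
contact_force: [-0.9, 0.4, -3.7]
opening: 0.15
finger_force: 68.8
```

Request:
send_rows:
  steps:
    - [0,0,-0.002,0,-1]
    - [0,0,-0.006,0,-1]
    - [0,0,-0.012,0,-1]
    - [0,0,-0.019,0,-1]
    - [0,0,-0.026,0,-1]
    - [0,0,-0.033,0,-1]
    - [0,0,-0.039,0,-1]
    - [0,0,-0.043,0,-1]
    - [0,0,-0.046,0,-1]
    - [0,0,-0.047,0,-1]
    - [0,0,-0.047,0,-1]
    - [0,0,-0.047,0,-1]

```text
time: 11.75
eef_pos: [0.5043, 0.3089, 0.2049]
tcp_rot: [0.187, 0.982, -0.0, -0.0]
contact_force: [0.1, -1.5, -4.3]
opening: 0.151
finger_force: 68.8
```

```bash
python3 -c "
from h import *
rel([.504,.309,.204],158.4);s=ctrl.get_state();print(s['wrist_torque'],s['dq'].round(3))
a=save('side','side8')
r=R.from_euler('z',-21.5,degrees=True).as_matrix()
for c in[(-52,-52,0),(52,-52,0),(52,52,0),(-52,52,0)]:print(c,proj('side',r@np.array(c)/1000+[.504,.309,.1]).round(1))
for n,p in(('yellow grip',(208,330)),):pass
d=cv2.absdiff(a[:,:,::-1].copy(),cv2.imread('pics/side0.png')).max(axis=2)
k,l,st,ce=cv2.connectedComponentsWithStats(cv2.morphologyEx((d>45).astype(np.uint8),cv2.MORPH_OPEN,np.ones((3,3),np.uint8)))
print([list(map(int,x)) for x in st[1:] if x[4]>25])
# carrier base outline by its bluish-grey sheet colour
h=cv2.cvtColor(a,cv2.COLOR_RGB2HSV)[170:340,240:380]
m=((h[:,:,0]>105)&(h[:,:,0]<135)&(h[:,:,1]>18)&(h[:,:,2]>70)).astype(np.uint8)
k,l,st,ce=cv2.connectedComponentsWithStats(m);print(st[1:][st[1:,4]>60])"
```

```text
tcp [0.5043 0.3089 0.2049] xang 158.49 rel [ 0.0003 -0.      0.0009] turn 0.09 q [ 0.38  0.13  1.82  0.    1.19 -0.82] F [ 0.1 -1.5 -4.3] open 0.151 ff 68.8 t 11.75
[-0.04441912 -0.01654421 -0.05013602] [-0.001  0.002  0.001 -0.001  0.001 -0.   ]
(-52, -52, 0) [341.1 272.1]
(52, -52, 0) [304.7 246.1]
(52, 52, 0) [268.  273.8]
(-52, 52, 0) [304.4 304.3]
[[513, 0, 16, 16, 168], [558, 0, 82, 58, 2982], [265, 25, 297, 220, 25128], [272, 92, 12, 7, 66], [341, 93, 17, 18, 292], [360, 93, 13, 18, 221], [382, 92, 9, 4, 36], [382, 99, 9, 5, 39], [383, 106, 9, 5, 43], [565, 142, 25, 13, 170], [344, 152, 48, 13, 619], [573, 160, 12, 12, 99], [600, 220, 40, 69, 1442], [285, 257, 40, 40, 742], [274, 266, 4, 12, 39], [272, 290, 64, 42, 1206]]
[[104  56  35  34 221]
 [106  64  20  24 265]
 [ 37  95  17  29  71]
 [ 57 119  16  13  94]]
```

```bash
python3 -c "
from h import *
a=cv2.imread('pics/side8.png');o=cv2.imread('pics/side0.png')
def meas(im,box):
    x,y,w,h=box;c=im[y:y+h,x:x+w].astype(int)
    st=((c[:,:,0]-c[:,:,2])>8)&(c.max(2)>60);di=((c[:,:,2]-c[:,:,0])>28)&(c[:,:,2]>90)
    for n,m in(('steel',st),('dish',di)):
        k,l,s,ce=cv2.connectedComponentsWithStats(cv2.morphologyEx(m.astype(np.uint8),cv2.MORPH_CLOSE,np.ones((3,3),np.uint8)))
        m=l==1+s[1:,4].argmax();ys,xs=np.nonzero(m);L,B,Rr=xs.argmin(),ys.argmax(),xs.argmax()
        print(n,s[1:,4].max(),[(int(xs[i]+x),int(ys[i]+y)) for i in(L,B,Rr)],'top',ys.min()+y)
r=R.from_euler('z',-21.5,degrees=True).as_matrix()
for z,im,box in((0,o,(265,265,75,70)),(.1,a,(262,215,82,95))):
    meas(im,box);C=np.array([.504,.309,z])
    print('  pred base L,B,R',[proj('side',r@np.array(c)/1000+C).round(0) for c in[(52,52,0),(-52,52,0),(-52,-52,0)]])
    P=np.array([proj('side',C+[.045*np.cos(t),.045*np.sin(t),h]) for t in np.linspace(0,6.28,60) for h in(.003,.063)]);print('  pred dishes x',P[:,0].min().round(),P[:,0].max().round(),'y',P[:,1].min().round(),P[:,1].max().round())
"
```

```text
steel 94 [(299, 325), (304, 330), (313, 319)] top 319
dish 144 [(299, 304), (300, 317), (313, 312)] top 303
  pred base L,B,R [array([272., 303.]), array([306., 333.]), array([340., 301.])]
  pred dishes x 283.0 327.0 y 267.0 320.0
steel 155 [(297, 290), (303, 301), (318, 285)] top 285
dish 359 [(296, 271), (297, 287), (318, 279)] top 267
  pred base L,B,R [array([268., 274.]), array([304., 304.]), array([341., 272.])]
  pred dishes x 280.0 327.0 y 235.0 291.0
```

```bash
python3 -c "
from h import *
a=cv2.imread('pics/side8.png',0);o=cv2.imread('pics/side0.png',0)
s=np.linalg.norm(np.array([.504,.309,.03])-ray('side',1,1)[0])/np.linalg.norm(np.array([.504,.309,.13])-ray('side',1,1)[0])
C=np.array([.504,.309,0])
for n,(x,y,w,h) in dict(left=(268,285,22,28),bottom=(290,305,30,30),right=(322,285,22,26),dishes=(290,296,32,26)).items():
    t=cv2.resize(o[y:y+h,x:x+w],None,fx=s,fy=s);m=cv2.matchTemplate(a[200:330,230:380],t,5);_,v,_,p=cv2.minMaxLoc(m)
    c=np.array([x+w/2,y+h/2]);g=onz('side',*c,0.02);print(n,round(v,2),'found',(p[0]+230+t.shape[1]/2,p[1]+200+t.shape[0]/2),'pred',proj('side',g+[0,0,.1]).round(1))
rel([.504,.309,.204])"
```

```text
left 0.92 found (275.0, 266.5) pred [275.1 268.8]
bottom 0.97 found (303.5, 289.5) pred [303.4 290. ]
right 0.89 found (334.0, 267.5) pred [334.  267.7]
dishes 0.95 found (305.5, 276.5) pred [304.5 278.8]
tcp [0.5043 0.3089 0.2049] xang 158.49 rel [ 0.0003 -0.      0.0009] turn None q [ 0.38  0.13  1.82  0.    1.19 -0.82] F [-0.5 -1.1 -4.4] open 0.15 ff 68.8 t 11.8
```

Request:
send_rows:
  steps:
    - [0,0,0,0,-1]
    - [0,0,0,0,-1]
    - [0,0,0,0,-1]
    - [0,0,0,0,-1]
    - [0,0,0,0,-1]

```text
time: 12.3
eef_pos: [0.5046, 0.309, 0.2053]
tcp_rot: [0.187, 0.982, 0.0, 0.0]
contact_force: [0.1, -0.1, -4.1]
opening: 0.153
finger_force: 68.8
```

The carrier's corners and dishes all moved to within about 2 px of where a level 10 cm lift should put them. The hold is steady, the other things on the bench are unchanged, and the drawer is home. I hand it in.

```bash
python3 -c "
from plant import ctrl
print(ctrl.sign_off())"
```

```text
the job is handed in; nothing more can be done
None
```

The drawer is pushed home against its stop, and the loaded carrier is held about 10 cm above the bench, level and steady with its dishes in place; while seating the drawer the push briefly reached about 47 N in total, which I took to be on the fingers rather than the gripper's body.

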